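# Release and push off a terminal cover

## Robot

A 6-joint arm with a two-finger parallel gripper is mounted at the origin on the work surface. World frame = base frame: x ahead of the robot, y to its left, z up, the work surface at z = 0. Lengths are in m, angles in rad, forces in N, time in s.
With the tool pointing down it reaches from about 0.425 to 0.95 m from the base axis. Payload 3.5 kg.
Tool frame: the origin (TCP) lies on the centre line of the jaws, within the pads' length; the fingertips stand 14 mm ahead of it and the grasp point (between the pads) lies 5 mm behind it (ctrl.tip_reach is the distance from the TCP to the fingertips, in m); z points along the fingers, y is the line along which they close (so a half turn about z gives the same grasp; the last joint's range is limited). The gripper opens to 85 mm and grips with 20 to 120 N. Pads are 22 mm wide; open, the fingers measure 114 mm over their backs; the gripper's body (76 mm by 85 mm) begins 54 mm behind the grasp point. The pads swing forward as they close: fully open they stand 13 mm farther back than shut.
Start: joints at [0.973, 0.286, 1.577, -0, 1.279, -0.15], TCP at [0.292, 0.608, 0.245] pointing down, gripper open.
Joint ranges: [-2.77, 2.77], [-0.9, 2.22], [0.21, 2.48], [-1.53, 4.67], [0.24, 2.81], [-2.84, 2.84]. Speed limits (rad/s): [2.79, 2.79, 3.14, 3.14, 3.14, 3.14].

## Interface

Orientations are given as a unit quaternion [x, y, z, w].
In Python, from plant import get_state, imaging, workorder, ctrl gives the robot as it stands. The module is installed in compiled form; this text tells all that it offers.
- The arm moves only by the shell command python3 -m jog 'ROWS' [FORCE]. ROWS is JSON, a list of rows, each a list of 7 numbers: the closure, from 0 (fully open) to 1 (shut), then the shift along the tool's x, y, z in mm, then the turn, a rotation vector about the tool's x, y, z in rad. In form: [[gripper, tx, ty, tz, ax, ay, az], ...]. A call has 1 to 12 rows; each row is the pose to reach, as a shift and turn from the pose commanded when the call began, along the tool's axes at that moment; what a row does not reach only later rows make up. A row lasts 1/10 s, in which the tool goes at most 50 mm and 8.59 degrees, less where a joint would pass 70% of its speed; a pose out of reach is approached as far as the arm can. A call with a gripper value outside its range is refused whole. The fingers move at their own pace and stop on an object; FORCE is the grip in N (left out, the last holds). Time passes only in rows, so rows that repeat a pose let the fingers close. It gives the time, the measured TCP pose, the force, the opening and the grip force at its end, in the units of the state.
- get_state(): the state, without advancing time (a new reading comes with each control period).
- imaging.read_camera(name): name is "side" or "top" or "wrist"; returns a dict with "image" (480x640x3 uint8, blue, green, red), "fx", "fy", "cx", "cy" (pixels), "R" (3x3) and "t" (3): a world point X has camera coordinates R X + t; the wrist camera has in their place "tool_from_camera" (4x4, takes a point from camera to tool coordinates, whose origin is the TCP and whose axes are the flange's). Camera axes: x right, y down, z forward; pixel columns grow to the right and rows downward; lengths in m; the calibration is good to about 2 mm. A picture is of the moment at which its call begins: read the wrist's pose just before it. There is no depth.
- workorder.sign_off(): hands the job in; it is judged then, once.
The state is a dict: "time": time; "qpos": joint angles; "dq": joint speeds; "joint_efforts": joint torques, N m; "eef_pos": TCP position; "tcp_rot": TCP orientation; "contact_force": force on the tool from outside, world axes, zero at the start; "wrist_torque": the same for the moment, N m; "opening": opening from 0.0 (shut) to 1.0 (fully open); "finger_force": force on a finger pad.
Only numpy, scipy, OpenCV 4.12 (cv2) and the standard library are available. Lean on these libraries where they do the work, as an engineer would, in place of code of your own. Each camera call takes 0.05 s, during which the arm holds its last target. There are 200 camera calls.

## Task

Press the green snap tab of the power module all the way in, then push the released orange cover along its guides, away from the finned end, until it is completely off its seat over the terminals and lies flat on the aluminium landing plate. Only push: do not lift or carry the cover, do not force it past the tab, and leave the heatsink, the capacitor and the screwdriver where they are.

Things in the scene. Friction and masses are not known exactly. Their poses are not given: they have to be found in the camera images.
- unit: Power module fixed to the bench, 282 mm long (its x -112 to 170), 94 wide (y -47 to 47), black and grey. Origin on the bench under the middle of the cover's seat; x runs along the guides, the way the cover goes off; y to the tab's side; z up. Seat (ledges beside an open well of terminals) 45 mm above the bench, x -37 to 36. Guide walls (|y| > 40) and rear stop (x -46 to -37) rise 6 mm above it, rear fins (x < -49) 4 mm.
- landing (a point): Middle of the aluminium landing plate, on its surface, at the unit's x = 105, y = 0, z = 45 mm. The plate continues the seat at the same level from unit x = 46 to 165 mm, 80 mm wide between the guide walls, and ends in a lip 6 mm high that stops the cover.
- cover: Loose orange terminal cover, about 60 g: plate 70 mm long (x), 76 wide (y), 6 thick. Origin at the centre of the underside, axes like the unit's. On its seat it lies at unit x = 0, y = 0, z = 45 mm, with 2 mm of play sideways and ahead. It is wholly off its seat with its origin at unit x = 72 mm or more; at 130 mm it meets the lip. It slides with under 2 N of friction and stops when no longer pushed.
- cover_rib (a point): Centre of the orange cross rib on top of the cover, 14 mm above the cover's underside and 8 mm ahead (cover x) of its centre. The rib is 10 mm thick (x), 50 mm wide (y) and 16 mm high, its top 22 mm above the underside; behind it 38 mm of the plate is bare, with thin grey lines. Push on its rear face.
- tab_top (a point): Centre of the top of the green snap tab's pad, 30 mm (unit x) by 28 mm (unit y), beside the guides at unit x = 40, y = 62 mm, in a black block. It moves straight down: its top is 63 mm above the bench when out, 53 mm when fully in. Press here, not on the nose.
- tab (a joint): Travel of the snap tab in m: 0 out (cover locked; starts at 0 to 0.002), 0.010 fully in, at a stop. It yields at 5 to 7 N pressed slowly and stays where it is left, so it need not be held. Joined to it below the guide wall is a green nose, 7 x 28 mm, 7 mm above the seat just ahead of the cover, which blocks it; pressed in, it sinks 3 mm below the seat level.
- heatsink: Bystander: loose black finned heatsink, 44 x 60 x 30 mm, standing on the bench beside the landing plate; origin at the centre of its underside.
- capacitor: Bystander: loose blue capacitor can, 25 mm in diameter, 38 mm high, upright on the bench; origin at the centre of its underside.
- driver: Bystander: loose screwdriver with a yellow handle lying on the bench beyond the lip of the landing plate, about across the guides; origin at the centre of its underside.

How it is judged:
On the way, in this order (a step that is already met when the one before it is completed fails the run):
1. the snap tab is pressed in while the cover is still on its seat (value of joint tab above 0.008 m and x of cover in the frame of unit below 0.015 m), for 0.1 s.
2. the cover is pushed off its seat (x of cover in the frame of unit above 0.07 m), for 0.1 s.
At the end, for the whole second after the job is handed in: The tab is in by more than 8 mm; the cover lies at rest and flat (within 0.06 rad) on the landing plate between the guides, its origin 70 to 134 mm along the unit's x, within 6 mm sideways and within 3 mm of the seat level in height (value of joint tab above 0.008 m and x of cover in the frame of unit between 0.07 and 0.134 m and y of cover in the frame of unit between -0.006 and 0.006 m and z of cover in the frame of unit between 0.042 and 0.048 m and angle between cover's own z axis and vertical below 0.06 rad and linear speed of cover below 0.01 m/s); the robot touches nothing.
It fails at once if the cover is lifted more than 10 mm or tipped more than 0.35 rad (z of cover in the frame of unit above 0.055 m or angle between cover's own z axis and vertical above 0.35 rad).
It fails at once if the cover is forced more than 15 mm along with the tab still out (x of cover in the frame of unit above 0.015 m and value of joint tab below 0.006 m).
It fails at once if the heatsink is moved more than 15 mm (distance of heatsink from where it was at the start of the episode above 0.015 m).
It fails at once if the capacitor is moved more than 15 mm (distance of capacitor from where it was at the start of the episode above 0.015 m).
It fails at once if the screwdriver is moved more than 15 mm (distance of driver from where it was at the start of the episode above 0.015 m).
It also fails if it takes over 38 s, if anything falls off the work surface, if the arm or the gripper's body presses on something with over 40 N, if the wrist force passes 120 N, or if a joint passes its speed limit or range.

## Working session

There is one attempt and no reset: what is moved stays moved. The work goes in short steps, Python scripts to look and compute and a shell command to move; the robot and the scene stay as the last step left them, time stands still between calls to the robot, and variables do not carry over. Pictures are saved under pics/ and viewed, at most 10 in all, crops included, and the job is handed in when it is done.

```bash
mkdir -p pics
cat > h.py <<'E'
import numpy as np, cv2
from plant import get_state, imaging, workorder, ctrl
from scipy.spatial.transform import Rotation as Ro
def ray(c,u,v,z):
    d=np.array([(u-c['cx'])/c['fx'],(v-c['cy'])/c['fy'],1.])
    o=-c['R'].T@c['t']; w=c['R'].T@d
    return o+w*(z-o[2])/w[2]
def mask(im,lo,hi,s=120,v=60):
    h=cv2.cvtColor(im,cv2.COLOR_BGR2HSV); return cv2.inRange(h,(lo,s,v),(hi,255,255))
def blobs(m,n=3):
    k,_,st,ce=cv2.connectedComponentsWithStats(m); o=np.argsort(-st[1:,4])[:n]+1
    return [(int(st[i,4]),st[i,:4].tolist(),ce[i].round(1).tolist()) for i in o]
E
python3 - <<'E'
from h import *
s=get_state(); print(s['time'],s['eef_pos'],s['tcp_rot'],ctrl.tip_reach)
ims=[]
for n in('top','side'):
    c=imaging.read_camera(n); cv2.imwrite(f'pics/{n}0.png',c['image'])
    print(n,-c['R'].T@c['t'])
    for k,a in dict(green=(45,85),orange=(5,18),yellow=(22,34),blue=(95,130)).items(): print(k,blobs(mask(c['image'],*a)))
E
```

```text
0.0 [0.29190704 0.60792345 0.24390106] [ 2.22052788e-01  9.75033905e-01 -1.11701890e-03 -4.42071422e-04] 0.014
top [0.47145093 0.08363629 0.93028081]
green [(223, [318, 220, 24, 24], [329.1, 231.9]), (85, [351, 250, 16, 14], [358.5, 256.5])]
orange [(1958, [312, 245, 63, 62], [343.3, 274.9])]
yellow [(795, [437, 188, 50, 50], [462.0, 213.4]), (1, [451, 212, 1, 1], [451.0, 212.0]), (1, [460, 223, 1, 1], [460.0, 223.0])]
blue [(555, [0, 235, 45, 72], [27.6, 264.8]), (40, [264, 256, 14, 15], [272.1, 263.9]), (15, [8, 301, 15, 1], [15.0, 301.0])]
side [0.10777528 0.53924912 0.42668698]
green [(196, [297, 235, 19, 20], [306.3, 246.6]), (3, [351, 242, 3, 1], [352.0, 242.0]), (2, [299, 236, 2, 1], [299.5, 236.0])]
orange [(69221, [0, 0, 417, 271], [178.7, 101.9]), (1431, [323, 242, 60, 31], [351.1, 257.2]), (3, [638, 42, 2, 2], [638.7, 42.7])]
yellow [(2, [391, 208, 2, 1], [391.5, 208.0]), (2, [397, 208, 2, 2], [397.5, 208.5]), (2, [345, 243, 2, 1], [345.5, 243.0])]
blue [(323, [272, 295, 19, 28], [282.9, 309.5]), (1, [276, 321, 1, 1], [276.0, 321.0])]
```

View pics/top0.png

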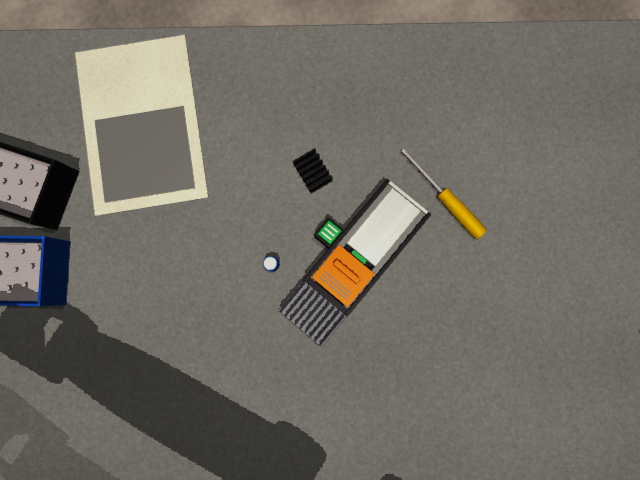

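View pics/side0.png

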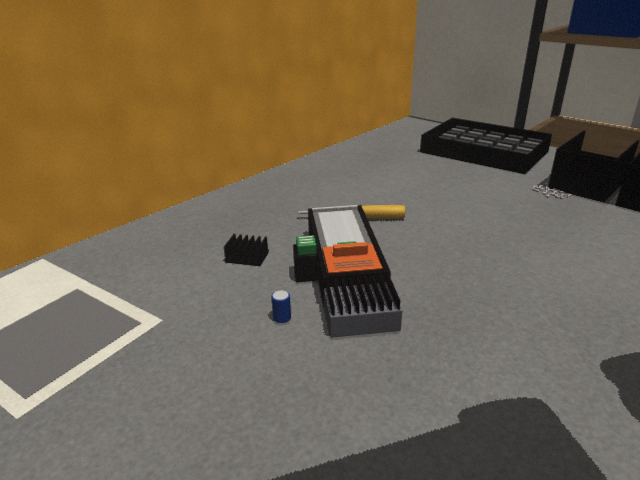

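The top view shows the tab at about (329,232), the cover at (343,275), the landing plate running up and to the right to about (410,195), the capacitor at (271,263) and the heatsink at (313,170). The side view agrees with this layout.

Run:
```python
from h import *
c=imaging.read_camera('top'); im=c['image']
def rect(m,z):
    k,l,st,_=cv2.connectedComponentsWithStats(m); i=np.argmax(st[1:,4])+1
    p=cv2.findContours((l==i).astype(np.uint8),0,2)[0]; p=max(p,key=cv2.contourArea)
    w=np.array([ray(c,u+0.0,v+0.0,z)[:2] for u,v in p[:,0]],np.float32)
    (x,y),s,a=cv2.minAreaRect(w); return np.array([x,y]),np.array(s),a
t=rect(mask(im,45,85),.063); o=rect(mask(im,5,18),.051)
h=cv2.cvtColor(im,cv2.COLOR_BGR2HSV); m=cv2.inRange(h,(0,0,150),(180,60,255)); m[:170]=0;m[260:]=0;m[:,:335]=0
p=rect(m,.045)
print('tab',t,'\ncover',o,'\nplate',p)
d=p[0]-o[0]; a=np.arctan2(d[1],d[0]); print('yaw',a,np.degrees(a),np.linalg.norm(d))
ex=np.array([np.cos(a),np.sin(a)]);ey=np.array([-ex[1],ex[0]])
v=t[0]-o[0]; print('tab in unit',v@ex,v@ey)
R=Ro.from_quat(get_state()['tcp_rot']); print(R.as_matrix().round(3))
print('cap',ray(c,271,263,.038),'hs',ray(c,313,170,.03))
```

```text
tab (array([0.56528646, 0.08508237]), array([0.02791885, 0.02973477]), 49.6492805480957) 
cover (array([0.49551114, 0.06339838]), array([0.07648957, 0.07108279]), 49.72941970825195) 
plate (array([ 0.57751918, -0.00727821]), array([0.07951258, 0.12600312]), 50.231510162353516)
yaw -0.711319300676184 -40.75559381494255 0.10826125214483931
tab in unit 0.03869885161182334 0.06197732124093041
[[-0.901  0.433 -0.001]
 [ 0.433  0.901 -0.002]
 [ 0.    -0.002 -1.   ]]
cap [0.51739019 0.18149748 0.038     ] hs [0.67444372 0.11107313 0.03      ]
```

Measured sizes and the tab's offset (38.7, 62.0 against 40, 62) match, with the unit's yaw at about -40.3°. Next I go above the tab with the gripper shut and the tool's y along the guides.

```bash
python3 -m jog '[[1,-473,-353,0,0,0,-1.316],[1,-473,-353,0,0,0,-1.316],[1,-473,-353,0,0,0,-1.316],[1,-473,-353,0,0,0,-1.316],[1,-473,-353,0,0,0,-1.316],[1,-473,-353,0,0,0,-1.316],[1,-473,-353,0,0,0,-1.316],[1,-473,-353,0,0,0,-1.316],[1,-473,-353,0,0,0,-1.316],[1,-473,-353,0,0,0,-1.316],[1,-473,-353,0,0,0,-1.316],[1,-473,-353,0,0,0,-1.316]]'
python3 - <<'E'
from h import *
s=get_state(); R=Ro.from_quat(s['tcp_rot']).as_matrix(); print(s['qpos'],s['opening'],R.round(3))
t=np.array([.5655,.0845,.14]); print('shift',R.T@(t-s['eef_pos'])*1000, 'yang',np.degrees(np.arctan2(R[1,1],R[0,1])))
E
```

```text
time: 1.35
eef_pos: [0.5578, 0.0996, 0.2452]
tcp_rot: [-0.421, 0.907, 0.0, -0.0]
contact_force: [1.9, 0.1, -0.5]
opening: 0.002
finger_force: 0.0
[-2.40146478e-03  4.89148803e-02  1.84685035e+00  1.66547266e-04
  1.24596772e+00 -2.44142204e+00] 0.0018103507327902355 [[-0.646 -0.763 -0.   ]
 [-0.763  0.646  0.   ]
 [-0.     0.    -1.   ]]
shift [  6.56659319 -15.63418356 105.15745114] yang 139.74253897578615
```

```bash
python3 -m jog '[[1,0,0,40,0,0,0],[1,0,0,80,0,0,0],[1,0,0,80,0,0,0],[1,0,0,80,0,0,0]]'
python3 - <<'E'
from h import *
s=get_state(); R=Ro.from_quat(s['tcp_rot']).as_matrix()
t=np.array([.5655,.0845,.097]); print('shift',R.T@(t-s['eef_pos'])*1000, s['contact_force'])
c=imaging.read_camera('wrist'); cv2.imwrite('pics/w1.png',c['image'])
T=c['tool_from_camera']; A=R@T[:3,:3]; o=R@T[:3,3]+s['eef_pos']
c['R']=A.T; c['t']=-A.T@o
for k,a,z in(('green',(45,85),.063),('orange',(5,18),.051)):
    for b in blobs(mask(c['image'],*a)): print(k,b,ray(c,*b[2],z)[:2])
E
```

```text
time: 1.75
eef_pos: [0.557, 0.1016, 0.165]
tcp_rot: [-0.421, 0.907, 0.0, -0.001]
contact_force: [-0.1, 1.3, 1.0]
opening: 0.001
finger_force: 0.0
shift [  7.41520894 -17.64872855  67.93245916] [-0.0913654   1.30502767  1.04994869]
green (6, [308, 259, 5, 2], [310.3, 259.5]) [0.56766198 0.10131461]
green (4, [314, 258, 2, 3], [314.8, 259.0]) [0.56486295 0.1031725 ]
green (3, [306, 250, 1, 3], [306.0, 251.0]) [0.56569353 0.09422054]
orange (10385, [303, 98, 105, 111], [351.7, 152.1]) [0.49588642 0.06236515]
```

View pics/w1.png

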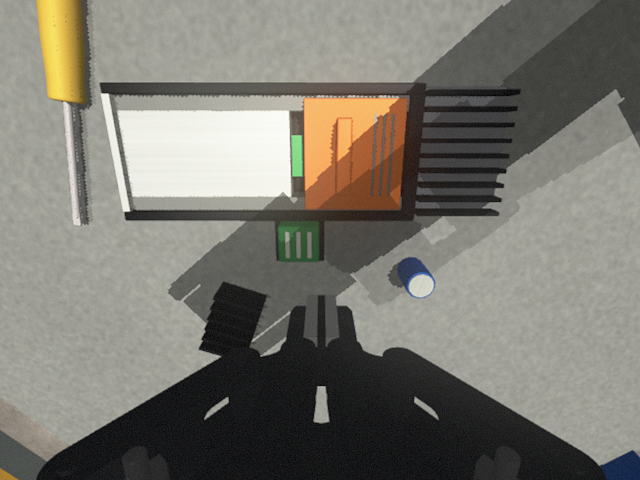

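The wrist view shows the unit square to the image, the pad at about (300,241) and the nose at (297,155). Casting that ray puts the tab at about (0.564, 0.086), which agrees with the top camera.

```bash
python3 -m jog '[[1,7,-17,0,0,0,0],[1,7,-17,40,0,0,0],[1,7,-17,76,0,0,0],[1,7,-17,80,0,0,0],[1,7,-17,82,0,0,0],[1,7,-17,82,0,0,0]]'
```

```text
time: 2.4
eef_pos: [0.5679, 0.0849, 0.0859]
tcp_rot: [-0.421, 0.907, -0.001, 0.002]
contact_force: [0.1, -0.1, 0.5]
opening: 0.0
finger_force: 0.0
```

```bash
python3 -m jog '[[1,1,2,5,0,0,0],[1,1,2,8,0,0,0],[1,1,2,10,0,0,0],[1,1,2,12,0,0,0],[1,1,2,14,0,0,0],[1,1,2,16,0,0,0]]'
```

```text
time: 3.0
eef_pos: [0.5645, 0.0858, 0.0686]
tcp_rot: [-0.421, 0.907, -0.0, 0.001]
contact_force: [-1.3, -0.1, 5.6]
opening: -0.002
finger_force: 2.7
```

```bash
python3 -m jog '[[1,0,0,1.5,0,0,0],[1,0,0,3,0,0,0],[1,0,0,4,0,0,0],[1,0,0,5,0,0,0],[1,0,0,5,0,0,0],[1,0,0,5,0,0,0]]'
```

```text
time: 3.6
eef_pos: [0.5647, 0.0858, 0.0669]
tcp_rot: [-0.421, 0.907, -0.0, -0.0]
contact_force: [-9.0, -0.9, 21.3]
opening: 0.004
finger_force: 10.6
```

The tab hit its stop at tip height 53 mm with 21 N. I retract, move behind the rib while still high, and check.

```bash
python3 -m jog '[[1,0,0,-45,0,0,0],[1,0,0,-60,0,0,0],[1,30,27,-60,0,0,0],[1,62,55,-60,0,0,0],[1,62,55,-60,0,0,0],[1,62,55,-60,0,0,0],[1,62,55,-60,0,0,0]]'
python3 - <<'E'
from h import *
s=get_state(); R=Ro.from_quat(s['tcp_rot']).as_matrix()
c=imaging.read_camera('wrist'); cv2.imwrite('pics/w2.png',c['image'])
T=c['tool_from_camera']; A=R@T[:3,:3]; o=R@T[:3,3]+s['eef_pos']
c['R']=A.T; c['t']=-A.T@o
t=np.array([.4827,.074,.071]); print('shift',R.T@(t-s['eef_pos'])*1000)
E
```

```text
time: 4.3
eef_pos: [0.483, 0.0738, 0.123]
tcp_rot: [-0.421, 0.907, -0.001, 0.001]
contact_force: [-0.1, 0.8, 1.2]
opening: -0.006
finger_force: 0.0
shift [ 0.17554051  0.46687973 52.02704253]
```

View pics/w2.png

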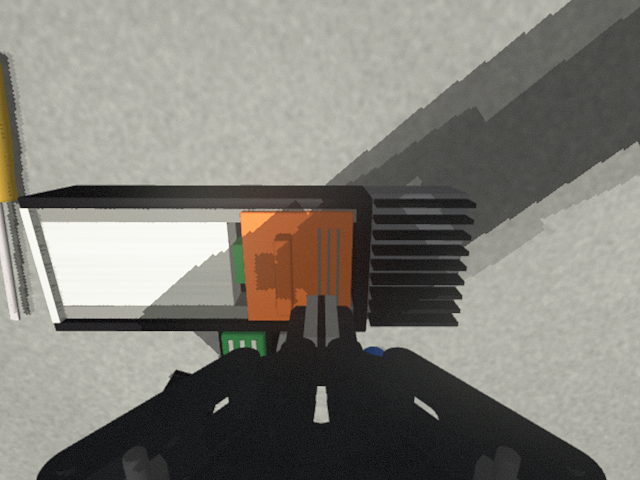

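The shut fingertips (303–339, 300) are over the bare plate, behind the rib (275–292) and ahead of the rear stop (about 352). The nose at (238,260) has sunk, so I go down to 58 mm tip height.

```bash
python3 -m jog '[[1,0,0,25,0,0,0],[1,0,0,43,0,0,0],[1,0,0,50,0,0,0],[1,0,0,51,0,0,0],[1,0,0,51,0,0,0]]'
```

```text
time: 4.85
eef_pos: [0.4827, 0.0739, 0.0718]
tcp_rot: [-0.421, 0.907, -0.0, 0.0]
contact_force: [0.1, -0.5, 0.5]
opening: 0.001
finger_force: 0.0
```

```bash
python3 -m jog '[[1,0,-4,0,0,0,0],[1,0,-8,0,0,0,0],[1,0,-12,0,0,0,0],[1,0,-16,0,0,0,0],[1,0,-20,0,0,0,0],[1,0,-24,0,0,0,0],[1,0,-28,0,0,0,0],[1,0,-32,0,0,0,0],[1,0,-36,0,0,0,0]]'
```

```text
time: 5.75
eef_pos: [0.5095, 0.0508, 0.0721]
tcp_rot: [-0.421, 0.907, 0.0, 0.0]
contact_force: [-3.5, 2.6, 5.5]
opening: -0.0
finger_force: 3.1
```

Run:
```python
from h import *
a=[]
s=get_state(); print(s['contact_force'],s['wrist_torque'])
R=Ro.from_quat(s['tcp_rot']).as_matrix()
c=imaging.read_camera('wrist'); d=imaging.read_camera('side'); print(get_state()['contact_force'])
T=imaging.read_camera('top'); b=blobs(mask(T['image'],5,18),1)[0]; print(b,ray(T,*b[2],.051))
cv2.imwrite('pics/3.png',np.hstack([cv2.resize(c['image'],(400,300)),cv2.resize(d['image'][190:340,260:460],(400,300))]))
```

```text
[-3.47846185  2.59609155  5.4815001 ] [0.39191019 0.49488802 0.02121348]
[-0.97939909  1.54754401  3.35704031]
(11, [326, 259, 2, 8], [326.5, 262.4]) [0.51671983 0.08975748 0.051     ]
```

View pics/3.png

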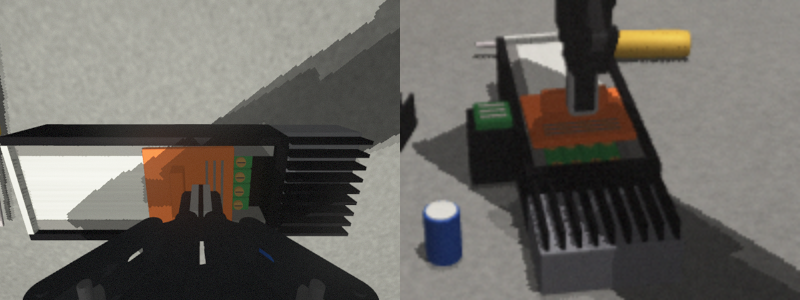

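The cover is sliding flat, with the terminals showing behind it, so I keep pushing.

```bash
python3 -m jog '[[1,0,-5,0,0,0,0],[1,0,-10,0,0,0,0],[1,0,-16,0,0,0,0],[1,0,-22,0,0,0,0],[1,0,-28,0,0,0,0],[1,0,-34,0,0,0,0],[1,0,-40,0,0,0,0],[1,0,-46,0,0,0,0],[1,0,-52,0,0,0,0],[1,0,-58,0,0,0,0],[1,0,-63,0,0,0,0],[1,0,-66,0,0,0,0]]'
```

```text
time: 7.1
eef_pos: [0.5598, 0.0078, 0.0715]
tcp_rot: [-0.421, 0.907, 0.0, -0.0]
contact_force: [-3.1, 1.5, 5.4]
opening: -0.004
finger_force: 3.0
```

Now I back off, rise clear and look.

```bash
python3 -m jog '[[1,0,4,0,0,0,0],[1,0,8,0,0,0,0],[1,0,8,-30,0,0,0],[1,0,8,-80,0,0,0],[1,0,40,-125,0,0,0],[1,0,90,-130,0,0,0],[1,0,140,-130,0,0,0],[1,0,140,-130,0,0,0],[1,0,140,-130,0,0,0]]'
python3 - <<'E'
from h import *
s=get_state(); R=Ro.from_quat(s['tcp_rot']).as_matrix()
c=imaging.read_camera('wrist'); t=imaging.read_camera('top')
T=c['tool_from_camera']; A=R@T[:3,:3]; o=R@T[:3,3]+s['eef_pos']
c['R']=A.T; c['t']=-A.T@o
a=np.radians(-40.3); ex=np.array([np.cos(a),np.sin(a)]);ey=np.array([-ex[1],ex[0]])
for k in(c,t):
    p=max(cv2.findContours(mask(k['image'],5,18,100,40),0,2)[0],key=cv2.contourArea)[:,0]
    w=np.array([ray(k,u,v,.051)[:2] for u,v in p],np.float32)-np.float32([.4957,.063])
    q=np.c_[w@ex,w@ey]; print(cv2.contourArea(p.reshape(-1,1,2)),q.min(0),q.max(0),(q.min(0)+q.max(0))/2)
cv2.imwrite('pics/4.png',np.hstack([cv2.resize(c['image'],(400,300)),cv2.resize(t['image'][160:340,240:480],(400,300))]))
E
```

```text
time: 8.0
eef_pos: [0.4516, 0.0992, 0.2009]
tcp_rot: [-0.422, 0.907, -0.0, 0.0]
contact_force: [1.1, -0.3, 0.1]
opening: -0.003
finger_force: 0.0
6763.5 [ 0.05724075 -0.03754617] [0.13057793 0.04089883] [0.09390934 0.00167633]
5329.0 [-0.26892399 -0.22133359] [0.02822156 0.10239956] [-0.12035121 -0.05946701]
```

View pics/4.png

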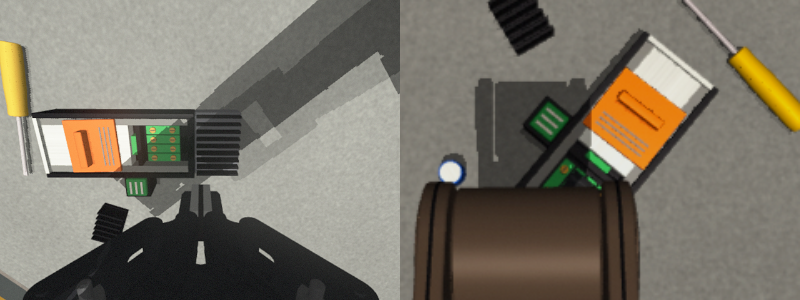

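The cover lies flat on the plate at about x = 94 mm, y = 2 mm. The bystanders haven't moved and the arm is clear, so I hand it in.

```bash
python3 -c "from plant import workorder; print(workorder.sign_off())"
```

```text
the job is handed in; nothing more can be done
None
```

I pressed the tab in to its stop, pushed the cover flat onto the landing plate (about x = 94 mm, y = 2 mm in the unit's frame), left the heatsink, capacitor and screwdriver untouched, and handed the job in at about 8 s; sign-off returned no verdict.

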